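Fit the retaining clip on the rotary stage spindle

TASK

Take the red-handled circlip pliers from their stand, put their two tips into the eyes of the brass-coloured retaining clip on the blue tray, squeeze the handles so the clip spreads, and carry it over the steel spindle of the rotary stage. Press it down gently (never harder than 25 N) against the springy black plate until it is below the spindle's collar, let it close into the groove there so that it stays, lying flat, and stand the pliers back in their stand. Do not touch the clip with the gripper and leave the flasks, dish, jar and screwdriver alone.

Things in the scene. Friction and masses are not known exactly. Their poses are not given: they have to be found in the camera images.
- pliers: Reverse-action circlip pliers, about 0.15 kg, standing tips down in the stand. Origin: centre of the underside of the dark housing (30 mm in x, 84 mm in y, 24 mm high); z up; handles and tips move along y; a half turn about z looks the same. Squeezing the handles moves each tip outward as far as its handle moves in; a spring returns them.
- plier_grip (a point): Point midway between the two red flat handles, 50 mm above the pliers' origin. Handles rise 24 to 74 mm above the origin, 20 mm wide in x; outer faces 62 mm apart at rest (grip across y), 37 mm at the hard stop (12.5 mm each). Each resists with 7 N at once, 10 N at the stop, 5 N more with the clip on. At 60 mm the tool is carried, tips almost at rest.
- plier_tips (a point): Point midway between the tips, at shoulder height, 60 mm below the pliers' origin. Two legs (9 mm in x, 10 mm in y), centred at y = +-9.5 mm at rest, end in flat shoulders at this height; from each a round pin of 5 mm diameter with tapered end reaches down 6.5 mm more.
- stand: Stand for the pliers, fixed, base 60 x 112 mm; origin on the bench under its centre. Two aluminium posts at y = +-41 mm, tops 76 mm up, carry the ends of the pliers' housing between rims 86 mm high (3 to 4 mm play all round). Home: pliers' origin 76 mm above this origin, pliers' y along the stand's y, either way round.
- tray: Blue tray block, fixed, 100 x 90 mm; origin on the bench under its centre, top face 16 mm up, with a white boss (29 mm wide, 4 mm high) in the middle, round which the clip lies at the start.
- clip: Brass-coloured spring retaining clip, 40 g, flat; origin on its underside at the bore's centre; z up; x points to the two eyes. Arms 5 mm thick, hinged 36 mm behind the origin, 43 mm across; bore 32 mm closed. Eyes spread by about 10.5 mm each open it to 41 mm, which passes the 38 mm spindle (2 N per eye at first, 4.5 N spread). Spread on the pins it lifts with them.
- eye_left (a point): Centre of the top of the clip's +y eye, 8 mm above the clip's underside, at x = 27 mm, y = 10 mm in the clip's frame when closed. An eye is a boss with a square hole through it (hole 7.5 mm, outside 13.5 mm, 8 mm high).
- eye_right (a point): The same for the clip's -y eye (x = 27 mm, y = -10 mm when closed).
- armleft (a joint): Opening angle of the clip's +y arm: 0 closed, about 0.17 rad when fully spread by the pliers.
- armright (a joint): Opening angle of the clip's -y arm: 0 closed, about 0.17 rad when fully spread by the pliers.
- stage: Fixed: grey base 110 x 110 x 22 mm, above it a springy black round plate, 90 mm wide, round an upright steel spindle. Origin on the bench under the spindle axis; z up. Pressing on it harder than 25 N, or letting the clip snap shut on the collar, can damage it. Released below the spindle's collar, the clip closes under it and the plate holds it up against the collar.
- spindle_top (a point): Centre of the spindle's tip, 92 mm above the stage's origin, on the axis. Spindle 38 mm in diameter with a 6 mm high lead-in cone (32 mm at the tip); this 38 mm collar ends 36 to 58 mm above the stage's origin, different in every unit and not reported; below it is the groove (core 28 mm).
- spindle_foot (a point): Point on the axis, 22 mm above the stage's origin. The plate's top rests 3 mm under the collar's lower edge: the spread clip must push it down at least 2.3 mm to clear the collar. The plate pushes back with 2.5 N at first, 2 N more per mm (clear at about 7 N) and hits a hard stop after 4 mm at about 10.5 N.
- flask_green: Small green drop-shaped stoppered flask, 62 mm wide, 85 mm high; origin at the centre of its foot; not to be disturbed.
- flask_red: Small red drop-shaped stoppered flask, 62 mm wide, 85 mm high; origin at the centre of its foot; not to be disturbed.
- dish: White bowl-like dish, 70 mm wide, 22 mm high; origin under its centre; not to be disturbed.
- grease: Orange grease jar with white cap, 40 mm wide, 60 mm high; origin under its centre; not to be disturbed.
- screwdriver: Blue screwdriver, 180 mm long; origin at the middle of its length, underneath; not to be disturbed.

How it is judged (in metres and radians):
On the way, in this order (a step that is already met when the one before it is completed fails the run):
1. the clip is spread on the pliers' tips and lifted clear of the tray (value of joint each of armleft, armright above 0.12 rad and contact force between pliers and clip above 1 N and height (world z) of clip above 0.06 m), for 0.2 s.
2. the clip has closed in the groove under the spindle's collar (z of clip in the frame of stage between 0.02 and 0.057 m and horizontal distance between clip and stage below 0.006 m and angle between clip's own z axis and vertical below 0.1 rad and value of joint each of armleft, armright below 0.05 rad), for 0.2 s.
At the end, for the whole second after the job is handed in: Clip closed (arms < 0.05 rad), flat (0.1 rad) in the groove: underside < 57 mm above the stage origin, < 6 mm off the axis. Pliers upright (0.08 rad) in the stand: origin 72-80 mm above the stand origin, < 8 mm off its axis, clear of the clip. Both at rest (all of step 2 and contact force between pliers and clip below 0.1 N and horizontal distance between pliers and stand below 0.008 m and z of pliers in the frame of stand between 0.072 and 0.08 m and angle between pliers's own z axis and vertical below 0.08 rad and linear speed of each of clip, pliers below 0.02 m/s); the robot touches nothing.
It fails at once if the clip or the pliers are pressed against the stage unit (or the clip snaps shut on its collar) with more than 25 N (contact force between any of clip, pliers and stage above 25 N).
It fails at once if the gripper's fingers touch the clip (contact force between the fingers and clip above 0.5 N).
It fails at once if a flask, the dish, the jar or the screwdriver is moved by more than 30 mm (distance of any of flask_green, flask_red, dish, grease, screwdriver from where it was at the start of the episode above 0.03 m).
It also fails if it takes over 70 s, if anything falls off the work surface, if the arm or the gripper's body presses on something with over 40 N, if the wrist force passes 120 N, or if a joint passes its speed limit or range.

ROBOT

A 6-joint arm with a two-finger parallel gripper is mounted at the origin on the work surface. World frame = base frame: x ahead of the robot, y to its left, z up, the work surface at z = 0. Lengths are in m, angles in degrees, forces in N, time in s.
With the tool pointing down it reaches from about 0.4 to 0.825 m from the base axis. Payload 7 kg.
Tool frame: the origin (TCP) lies at the very end of the fingers, on their centre line; the grasp point (between the pads) lies 19 mm behind it; x points along the fingers, z is the direction in which the jaws open and shut, and the axes are right-handed (so a half turn about x gives the same grasp; the last joint's range is limited). The gripper opens to 88 mm and grips with 3 to 60 N. Pads are 19 mm wide; open, the fingers measure 130 mm over their backs; the gripper's body (78 mm by 193 mm) begins 47 mm behind the grasp point.
Start: joints at [91.221, 20.546, 0.682, 0, -70.136, -16.507], TCP at [0.178, 0.651, 0.227] pointing down, gripper open.
Joint ranges: [-176.03, 176.03], [-82.01, 121.73], [-58.28, 71.71], [-173.87, 95.51], [-174.79, -0.11], [-173.66, 173.66]. Speed limits (degrees/s): [136.94, 136.94, 172.46, 180, 180, 180].

INTERFACE

Orientations are given as [roll, pitch, yaw] about the fixed x, y, z axes, in that order (R = Rz(yaw) Ry(pitch) Rx(roll)).
In Python, from plant import * gives the robot as it stands.
- The arm moves only by the tool arm_command, never from a script. Its argument "commands" is one flat list of numbers, 5 for each row, row after row: the shift along the tool's x, y, z in mm, then the turn about the tool's x in degrees, then the opening in per cent of the stroke, from 0 (shut) to 100 (fully open). A call has 1 to 5 rows; each row shifts and turns the pose as measured when the row begins, along the tool's axes as they then stand; what a row does not reach is not made up. A row lasts 1/8 s, in which the tool goes at most 62.5 mm and 10.7 degrees, less where a joint would pass 70% of its speed; a pose out of reach is approached as far as the arm can. A call is refused whole if a number of a shift passes 62.5 or a number of a turn 10.7, either way. A call with a gripper value outside its range is refused whole. The fingers move at their own pace and stop on an object; the grip force is fixed at half the most. Time passes only in rows, so rows that do not move let the fingers close. It gives the time, the measured TCP pose, the force and the opening at its end, in the units of the state.
- get_obs(): the state, without advancing time (a new reading comes with each control period).
- snapshot(name): name is "scene" or "side" or "wrist"; returns a dict with "frame" (480x640x3 uint8, blue, green, red), "fov_y" (degrees; the focal length in pixels is half the picture's height over the tangent of half this angle, whatever the lens; pixels are square), "cx", "cy" (the principal point, pixels), "world_to_cam" (4x4, takes a point from world to camera coordinates). Camera axes: x right, y up, looking along -z (the intrinsics and any distortion apply to the point x, -y, -z); pixel columns grow to the right and rows downward; lengths in m; the calibration is good to about 2 mm. A picture is of the moment at which its call begins. There is no depth.
- close_job(): hands the job in, once; it reports no verdict.
The state is a dict: "clock": time; "joint_pos": joint angles; "qvel": joint speeds; "tau": joint torques, N m; "tool_pos": TCP position; "orientation": TCP orientation; "force": force on the tool from outside, world axes, zero at the start; "moment": the same for the moment, N m; "opening": finger opening in m.
Only numpy, scipy, OpenCV 4.12 (cv2) and the standard library are available. Lean on these libraries where they do the work, as an engineer would, in place of code of your own. Each camera call takes 0.05 s, during which the arm holds its last target. There are 200 camera calls.

## Working session

There is one attempt and no reset: what is moved stays moved. The work goes in short steps, Python scripts to look and compute and a tool call to move; the robot and the scene stay as the last step left them, time stands still between calls to the robot, and variables do not carry over. Pictures are saved under pics/ and viewed, about 8 in all and at most 12, crops included, and the job is handed in when it is done.

Besides the shell and the picture viewer there is one more tool, called after "Request:" as a command line: name --argument value ..., lists and objects as JSON in quotes. arm_command: Moves the arm, as the interface text tells. Its arguments: {"type":"object","properties":{"commands":{"type":"array"}},"required":["commands"]}

```bash
mkdir -p pics; cat > h.py <<'E'
from plant import *
import numpy as np, cv2
def cam(name):
    s=snapshot(name); f=240/np.tan(np.radians(s['fov_y']/2)); return s,f
def ray(s,f,u,v):
    M=np.array(s['world_to_cam']); R=M[:3,:3]; c=-R.T@M[:3,3]
    d=R.T@np.array([(u-s['cx'])/f,-(v-s['cy'])/f,-1.]); return c,d
def atz(s,f,u,v,z):
    c,d=ray(s,f,u,v); return c+d*(z-c[2])/d[2]
def proj(s,f,p):
    M=np.array(s['world_to_cam']); q=M[:3,:3]@np.array(p)+M[:3,3]
    return s['cx']+f*q[0]/-q[2], s['cy']-f*q[1]/-q[2]
def save(n,img): cv2.imwrite('pics/'+n+'.png',img)
import pickle
E
python3 - <<'E'
from h import *
for n in ['scene','side','wrist']:
    s,f=cam(n); save(n+'0',s['frame']); pickle.dump((s,f),open(n+'.pkl','wb'))
    M=np.array(s['world_to_cam']);print(n,f,s['cx'],s['cy'],{k:v for k,v in s.items() if k not in('frame',)}.keys(),-M[:3,:3].T@M[:3,3], -M[2,:3])
print(get_obs())
E
```

```text
scene 528.4424330432822 310.18237022276816 240.40032210898843 dict_keys(['fov_y', 'cx', 'cy', 'world_to_cam']) [ 1.30288263 -0.42823573  1.19813706] [-0.5335688   0.33276057 -0.77754404]
side 441.16660056985535 324.4415356572351 241.0358451521194 dict_keys(['fov_y', 'cx', 'cy', 'world_to_cam']) [0.33901792 0.53697183 0.77419209] [ 0.26211223 -0.57246421 -0.77690534]
wrist 331.1484730718319 321.5909021125671 234.63491986659088 dict_keys(['fov_y', 'cx', 'cy', 'world_to_cam']) [0.24367574 0.63341873 0.3837426 ] [-0.24286941  0.06582263 -0.96782324]
{'clock': 0.15, 'joint_pos': array([ 9.12215253e+01,  2.05820228e+01,  6.45032936e-01, -1.30785226e-02,
       -7.01368732e+01, -1.65063297e+01]), 'qvel': array([ 0.01684196, -0.08988714,  0.117846  ,  0.0935917 ,  0.0035415 ,
        0.0420215 ]), 'tau': array([-1.66999576e-03, -5.83276033e+01,  2.93293726e+01,  7.00102821e+00,
        8.83605477e-03, -1.04079172e-04]), 'tool_pos': array([0.17788667, 0.65074464, 0.22583662]), 'orientation': array([  7.05599781,  89.9251202 , -98.23325819]), 'force': array([-0.17299253, -0.18623777,  0.56556898]), 'moment': array([-0.00738352,  0.01828685, -0.00449876]), 'opening': 0.08794640286340902}
```

View pics/scene0.png

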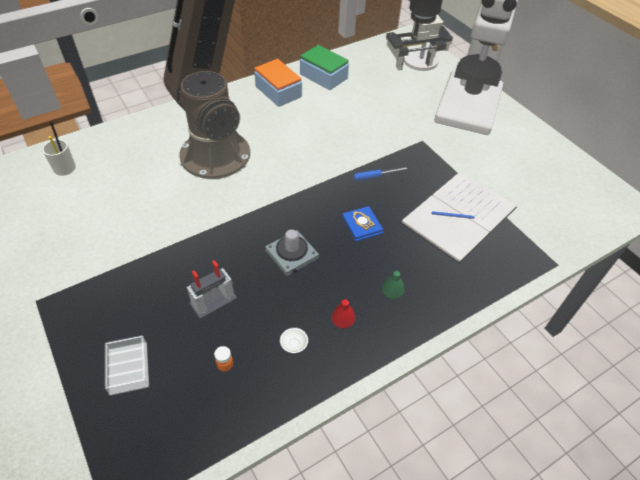

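View pics/side0.png

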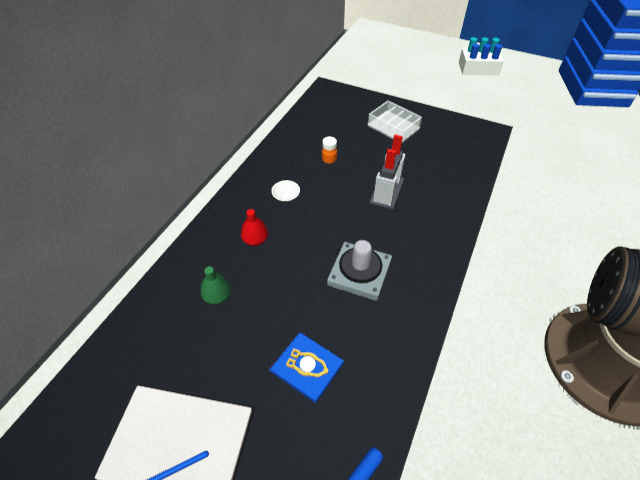

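The scene picture shows the pliers' stand at about (212,285), the stage at (292,250) and the tray at (363,222). In the side picture they are at (388,180), (360,268) and (307,366). I'll enlarge these areas in one montage.

```bash
python3 - <<'E'
from h import *
A=pickle.load(open('scene.pkl','rb'))[0]['frame'];B=pickle.load(open('side.pkl','rb'))[0]['frame']
def c(I,u,v,k=4): # 266x300 panel
    w,h=66,75
    p=cv2.resize(I[v:v+h,u:u+w],None,fx=4,fy=4,interpolation=cv2.INTER_CUBIC)
    cv2.putText(p,f'{u},{v}',(2,10),0,.35,(0,255,255),1); return p
m=np.vstack([np.hstack([c(A,180,252),c(A,260,215),c(A,330,185)]),np.hstack([c(B,355,132),c(B,326,230),c(B,270,330)])])
save('m1',m);print(m.shape)
E
```

```text
(600, 792, 3)
```

View pics/m1.png

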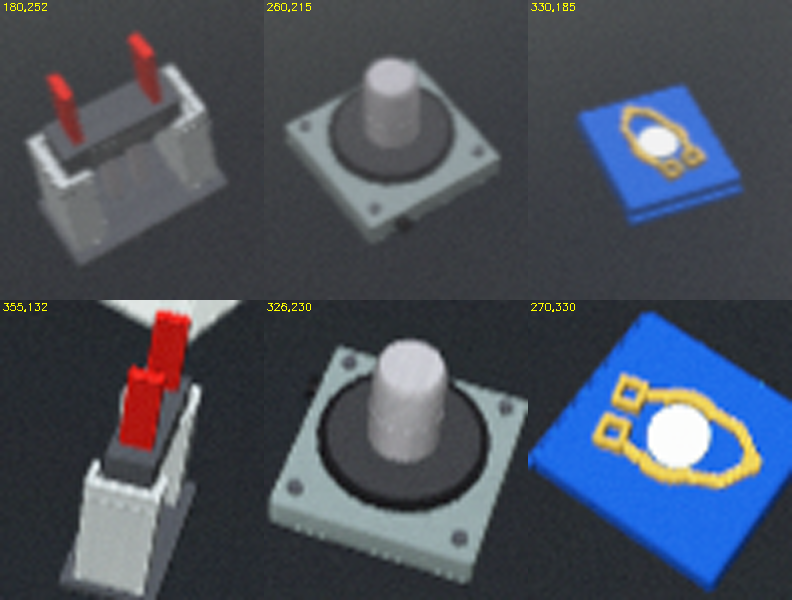

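```bash
python3 - <<'E'
from h import *
S=pickle.load(open('scene.pkl','rb'));B=pickle.load(open('side.pkl','rb'))
pts={'hA':((195,272),(391.5,150),.15),'hB':((215.5,262),(397.7,136),.15),'spin':((291.7,232),(363.2,244.5),.092),
'boss':((362.5,220),(307.7,364),.02),'e1':((366,226.7),(295.5,353),.024),'e2':((371.5,223.7),(291,363),.024),'hinge':((355,213.2),(327.2,370.5),.021),
}
for k,(a,b,z) in pts.items():
    pa=atz(*S,*a,z);pb=atz(*B,*b,z)
    print(k,pa.round(4)[:2],pb.round(4)[:2])
    c1,d1=ray(*S,*a);c2,d2=ray(*B,*b)
    t=np.linalg.lstsq(np.c_[d1,-d2],c2-c1,rcond=None)[0];print('   tri',((c1+d1*t[0]+c2+d2*t[1])/2).round(4), np.linalg.norm(c1+d1*t[0]-c2-d2*t[1]).round(4))
# stage plate corners
for n,(u,v) in {'side tray c':(270+(650-528)/4,330+12/4)}.items(): print(n,atz(*B,u,v,.016))
E
```

```text
hA [ 0.5286 -0.2717] [ 0.525  -0.2181]
   tri [ 0.5245 -0.2618  0.1257] 0.0266
hB [ 0.5258 -0.2164] [ 0.5287 -0.2704]
   tri [ 0.5294 -0.2265  0.1732] 0.0256
spin [0.4933 0.0166] [0.496  0.0096]
   tri [0.4957 0.0142 0.0967] 0.0022
boss [0.5052 0.2502] [0.5008 0.2515]
   tri [0.5022 0.2512 0.017 ] 0.0023
e1 [0.5346 0.2421] [0.5293 0.2437]
   tri [0.5311 0.2432 0.0204] 0.0027
e2 [0.5331 0.2627] [0.5278 0.264 ]
   tri [0.5297 0.2638 0.0205] 0.0029
hinge [0.4722 0.2454] [0.4639 0.2481]
   tri [0.4664 0.2474 0.0152] 0.0043
side tray c [0.54130539 0.20060445 0.016     ]
```

```bash
cat >> h.py <<'E'
from scipy.spatial.transform import Rotation as Ro
def rel(x,y,z,yaw=None):
    """print the tool-frame shift to (x,y,z) after first turning so that tool z lies along world y turned by yaw"""
    o=get_obs(); R=Ro.from_euler('xyz',o['orientation'],degrees=True).as_matrix()
    zc=R[:,2]; cur=np.degrees(np.arctan2(zc[1],zc[0]))
    print('clock %.2f'%o['clock'],'tcp',o['tool_pos'].round(4),'jaw dir',cur.round(2),'ax',R[:,0].round(3),'q6',o['joint_pos'][5].round(1),'F',o['force'].round(1),'open',round(o['opening'],4))
    if yaw is not None:
        for t in (90+yaw,-90+yaw):
            d=(t-cur+180)%360-180; # world yaw d = tool x turn -d (x down)
            R2=R@Ro.from_euler('x',-d,degrees=True).as_matrix()
            print('turn',round(-d,2),'shift mm',(1000*R2.T@(np.array([x,y,z])-o['tool_pos'])).round(1),'jaw->',t)
    return o,R
E
python3 -c "
from h import *
o,R=rel(.527,-.244,.227,3); print(R.round(3)); rel(.503,.251,.227,3)"
```

```text
clock 0.15 tcp [0.1779 0.6507 0.2258] jaw dir -105.29 ax [-0.    -0.001 -1.   ] q6 -16.5 F [-0.2 -0.2  0.6] open 0.0879
turn 161.71 shift mm [-1.000e-01 -3.018e+02 -9.118e+02] jaw-> 93
turn -18.29 shift mm [-1.000e-01  3.018e+02  9.118e+02] jaw-> -87
[[-0.     0.965 -0.264]
 [-0.001 -0.264 -0.965]
 [-1.     0.     0.001]]
clock 0.15 tcp [0.1779 0.6507 0.2258] jaw dir -105.29 ax [-0.    -0.001 -1.   ] q6 -16.5 F [-0.2 -0.2  0.6] open 0.0879
turn 161.71 shift mm [  -0.7 -303.7 -416.2] jaw-> 93
turn -18.29 shift mm [ -0.7 303.7 416.2] jaw-> -87
```

Request:
arm_command --commands '[0,0,0,-9.2,100,0,0,0,-9.2,100,0,36,50,0,100,0,36,50,0,100,0,36,50,0,100]'

```text
clock: 0.78
tool_pos: [0.2952, 0.5066, 0.2228]
orientation: [-11.7, 89.7, -97.6]
force: [0.4, 0.2, -0.3]
opening: 0.0879
```

Request:
arm_command --commands '[0,36,50,0,100,0,36,50,0,100,0,36,50,0,100,0,36,50,0,100,0,36,50,0,100]'

```text
clock: 1.4
tool_pos: [0.4939, 0.2651, 0.2241]
orientation: [-10.2, 89.7, -96.1]
force: [1.9, 1.1, 0.1]
opening: 0.0877
```

```bash
python3 - <<'E'
from h import *
rel(.527,-.244,.227,3)
w=cam('wrist');save('w1',w[0]['frame']);pickle.dump(w,open('w1.pkl','wb'))
for p in [(.503,.251,.02),(.53,.2535,.024),(.178,.65,.0)]: print(proj(*w,p))
E
```

```text
clock 1.40 tcp [0.4939 0.2651 0.2241] jaw dir -85.84 ax [-0.001 -0.006 -1.   ] q6 45.7 F [1.9 1.1 0.1] open 0.0877
turn -178.84 shift mm [-1.000e-01 -6.400e+00 -5.101e+02] jaw-> 93
turn 1.16 shift mm [-1.000e-01  6.400e+00  5.101e+02] jaw-> -87
(np.float64(334.3362827116515), np.float64(204.62786800492697))
(np.float64(334.22107688461364), np.float64(180.18813160486187))
(np.float64(26.787754414011772), np.float64(414.3544443501651))
```

```bash
python3 - <<'E'
from h import *
w=cam('wrist');pickle.dump(w,open('w1.pkl','wb'))
I=w[0]['frame'];save('w1',cv2.resize(I[130:280,235:435],None,fx=4,fy=4,interpolation=cv2.INTER_CUBIC)); rel(.527,-.244,.227,3)
E
```

```text
clock 1.50 tcp [0.4954 0.2624 0.2237] jaw dir -86.16 ax [-0.001 -0.007 -1.   ] q6 45.7 F [-0.2  0.1  0.1] open 0.0876
turn -179.16 shift mm [ 1.000e-01 -5.100e+00 -5.074e+02] jaw-> 93
turn 0.84 shift mm [1.000e-01 5.100e+00 5.074e+02] jaw-> -87
```

View pics/w1.png

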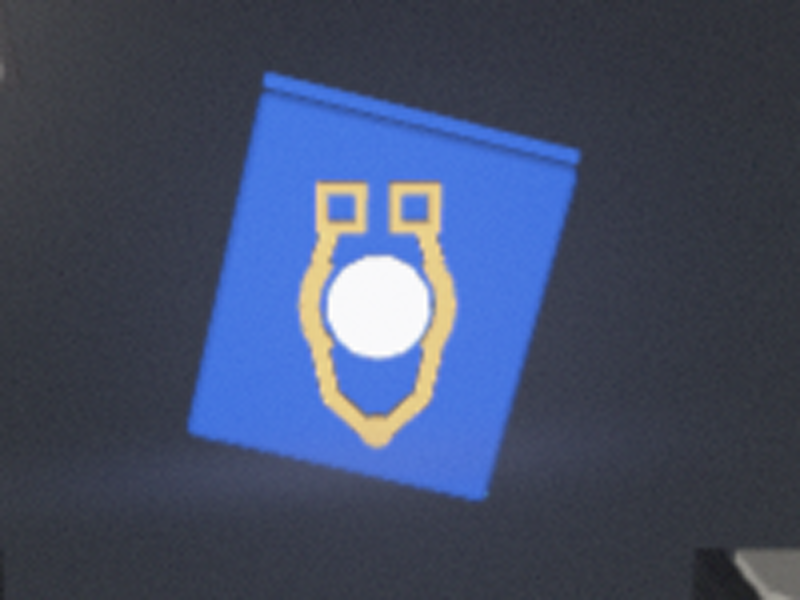

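The clip lies closed on the boss. Its eyes are at crop (342,208) and (415,208), the boss at (378,307) and the hinge at (376,432).

```bash
python3 - <<'E'
from h import *
w=pickle.load(open('w1.pkl','rb'))
P={}
for k,(a,b,z) in {'el':(341.5,208,.024),'er':(415.3,208,.024),'boss':(378.5,307,.02),'hinge':(376,430,.021)}.items():
    P[k]=atz(*w,235+a/4-.375,130+b/4-.375,z); print(k,P[k].round(4))
m=(P['el']+P['er'])/2; d=P['el']-P['er']; e=m-P['hinge']
print('mid',m.round(4),'sep',np.linalg.norm(d),'yaw eyes',np.degrees(np.arctan2(-d[0],d[1])),'yaw axis',np.degrees(np.arctan2(e[1],e[0])),np.linalg.norm(e))
E
```

```text
el [0.5304 0.2632 0.024 ]
er [0.5317 0.2434 0.024 ]
boss [0.5036 0.2511 0.02  ]
hinge [0.4688 0.2492 0.021 ]
mid [0.5311 0.2533 0.024 ] sep 0.019787839540879964 yaw eyes 3.900255144751159 yaw axis 3.730852872383169 0.06250994108161756
```

Request:
arm_command --commands '[0,0,60,0.8,100,0,1,60,0,100,0,1,60,0,100,0,1,60,0,100,0,1,60,0,100]'

```text
clock: 2.12
tool_pos: [0.516, -0.0398, 0.2249]
orientation: [-15.2, 89.6, -101.9]
force: [1.1, 0.9, 0.2]
opening: 0.0879
```

Request:
arm_command --commands '[0,1,58,0,100,0,0,50,0,100,0,0,40,0,100,0,0,30,0,100,0,0,0,0,100]'

```text
clock: 2.75
tool_pos: [0.526, -0.2252, 0.2253]
orientation: [-24.6, 89.6, -111.6]
force: [0.2, 0.0, -0.2]
opening: 0.0876
```

```bash
python3 - <<'E'
from h import *
rel(.527,-.244,.227,3)
w=cam('wrist');pickle.dump(w,open('w2.pkl','wb'))
I=w[0]['frame'];h=proj(*w,(.527,-.244,.12));print(h)
u,v=int(h[0])-130,max(0,int(h[1])-100);print(u,v)
save('w2',cv2.resize(I[v:v+200,u:u+266],None,fx=3,fy=3,interpolation=cv2.INTER_CUBIC))
E
```

```text
clock 2.75 tcp [ 0.526  -0.2252  0.2253] jaw dir -86.95 ax [-0.003 -0.007 -1.   ] q6 96.2 F [ 0.2  0.  -0.2] open 0.0876
turn -179.95 shift mm [ -1.6  -0.  -18.8] jaw-> 93
turn 0.05 shift mm [-1.6  0.  18.8] jaw-> -87
(np.float64(344.23927276065564), np.float64(233.88509596836056))
214 133
```

View pics/w2.png

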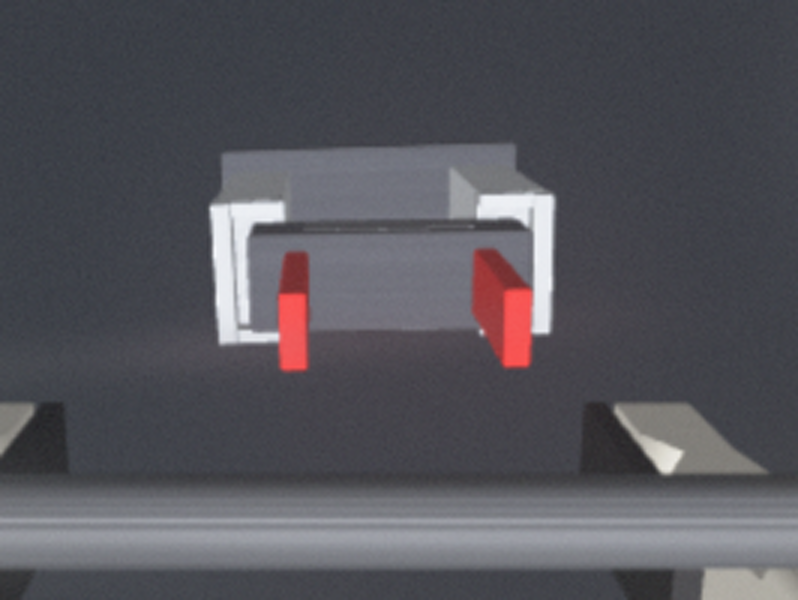

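The handle top faces are at crop (293,331) and (517,327), and the housing top is the dark block spanning x 249–530.

```bash
python3 - <<'E'
from h import *
w=pickle.load(open('w2.pkl','rb'))
g=lambda a,b,z: atz(*w,214+a/3-.33,133+b/3-.33,z)
a=g(293.5,331.5,.15);b=g(517,327.5,.15);d=a-b
print(a.round(4),b.round(4),'mid',((a+b)/2).round(4),'sep',np.linalg.norm(d),'yaw',np.degrees(np.arctan2(-d[0],d[1])))
c=[g(249,235,.1),g(530,230,.1)];print('housing far edge',[x.round(4) for x in c])
r=[g(212,205,.086),g(553,195,.086),g(219,343,.086),g(551,333,.086)];print('rim',[x.round(4) for x in r],np.mean(r,0))
E
```

```text
[ 0.5265 -0.2178  0.15  ] [ 0.5302 -0.2723  0.15  ] mid [ 0.5284 -0.2451  0.15  ] sep 0.05461496526853943 yaw 3.9719611848556595
housing far edge [array([ 0.5402, -0.2032,  0.1   ]), array([ 0.5459, -0.2842,  0.1   ])]
rim [array([ 0.5461, -0.1909,  0.086 ]), array([ 0.5545, -0.2932,  0.086 ]), array([ 0.5029, -0.1941,  0.086 ]), array([ 0.5114, -0.2974,  0.086 ])] [ 0.52870763 -0.243892    0.086     ]
```

Request:
arm_command --commands '[0,1,20,-1,100,20,0,0,0,100,40,0,0,0,100,25,0,0,0,100,0,0,0,0,100]'

```text
clock: 3.42
tool_pos: [0.529, -0.24, 0.1392]
orientation: [-11.0, 89.7, -96.6]
force: [-0.7, -0.1, 0.8]
opening: 0.0876
```

```bash
python3 -c "
from h import *
rel(.5284,-.245,.107,4)"
```

```text
clock 3.42 tcp [ 0.529  -0.24    0.1392] jaw dir -85.61 ax [-0.001 -0.006 -1.   ] q6 99.1 F [-0.7 -0.1  0.8] open 0.0876
turn -179.61 shift mm [32.2  0.9 -4.8] jaw-> 94
turn 0.39 shift mm [32.2 -0.9  4.8] jaw-> -86
```

Request:
arm_command --commands '[14,-0.9,5,0.4,100,16,0,1,0,100,0,0,0,0,100]'

```text
clock: 3.8
tool_pos: [0.53, -0.2457, 0.1096]
orientation: [16.1, 89.6, -69.8]
force: [0.2, -0.1, 0.6]
opening: 0.0878
```

```bash
python3 -c "
from h import *
rel(.5284,-.245,.107,4)"
```

```text
clock 3.80 tcp [ 0.53   -0.2457  0.1096] jaw dir -85.93 ax [ 0.002 -0.006 -1.   ] q6 99.3 F [ 0.2 -0.1  0.6] open 0.0878
turn -179.93 shift mm [2.6 1.6 0.8] jaw-> 94
turn 0.07 shift mm [ 2.6 -1.6 -0.8] jaw-> -86
```

Request:
arm_command --commands '[2.6,-1.6,-0.8,0,80,0,0,0,0,68,0,0,0,0,68,0,0,0,0,67,0,0,0,0,67]'

```text
clock: 4.42
tool_pos: [0.529, -0.2452, 0.1081]
orientation: [29.1, 89.5, -56.8]
force: [0.8, 0.0, -2.0]
opening: 0.0591
```

```bash
python3 -c "
from h import *
rel(.5284,-.245,.107,4)"
```

```text
clock 4.42 tcp [ 0.529  -0.2452  0.1081] jaw dir -85.95 ax [ 0.004 -0.007 -1.   ] q6 99.2 F [ 0.8  0.  -2. ] open 0.0591
turn -179.95 shift mm [1.1 0.5 0.3] jaw-> 94
turn 0.05 shift mm [ 1.1 -0.5 -0.3] jaw-> -86
```

Request:
arm_command --commands '[-10,0,0,0,67,-25,0,0,0,67,-40,0,0,0,67,-40,0,0,0,67,-10,0,0,0,67]'

```text
clock: 5.05
tool_pos: [0.5274, -0.2443, 0.2379]
orientation: [11.7, 89.6, -74.3]
force: [-0.1, 0.1, -2.0]
opening: 0.0588
```

```bash
python3 -c "
from h import *
rel(.5311,.2533,.22,3.8)"
```

```text
clock 5.05 tcp [ 0.5274 -0.2443  0.2379] jaw dir -85.96 ax [ 0.002 -0.007 -1.   ] q6 99.2 F [-0.1  0.1 -2. ] open 0.0588
turn -179.76 shift mm [ 14.6 -36.6 496.4] jaw-> 93.8
turn 0.24 shift mm [  14.6   36.6 -496.4] jaw-> -86.2
```

Request:
arm_command --commands '[0,2,-35,0.2,67,0,4.5,-60,0,67,0,4.5,-60,0,67,0,4.5,-60,0,67,0,4.5,-60,0,67]'

```text
clock: 5.68
tool_pos: [0.5282, 0.0353, 0.2364]
orientation: [13.4, 89.6, -73.3]
force: [0.7, 0.4, -0.8]
opening: 0.0586
```

Request:
arm_command --commands '[0,4.5,-60,0,67,0,4.5,-60,0,67,0,4,-50,0,67,0,2,-30,0,67,0,0,0,0,67]'

```text
clock: 6.3
tool_pos: [0.528, 0.2461, 0.2333]
orientation: [-12.7, 89.6, -99.1]
force: [-0.6, -0.2, -2.1]
opening: 0.0588
```

```bash
python3 -c "
from h import *
rel(.5311,.2533,.16,3.8)"
```

```text
clock 6.30 tcp [0.528  0.2461 0.2333] jaw dir -86.33 ax [-0.001 -0.008 -1.   ] q6 49.2 F [-0.6 -0.2 -2.1] open 0.0588
turn 179.87 shift mm [73.2 -3.7  7.6] jaw-> 93.8
turn -0.13 shift mm [73.2  3.7 -7.6] jaw-> -86.2
```

Request:
arm_command --commands '[30,3.7,-8,0,67,30,0,0,0,67,25,0,0,0,67,6,0,0,0,67,0,0,0,0,67]'

```text
clock: 6.92
tool_pos: [0.5306, 0.2509, 0.1401]
orientation: [-19.1, 89.5, -105.5]
force: [0.2, 0.5, -1.5]
opening: 0.0591
```

```bash
python3 - <<'E'
from h import *
o,R=rel(.5311,.254,.142,3.8)
ws={n:cam(n) for n in ('scene','side','wrist')}
pickle.dump(ws,open('w3.pkl','wb'))
c=o['tool_pos']+R[:,0]*.0921
ps=[]
for n,W,H in (('side',400,300),('scene',400,300),('wrist',400,300)):
    w=ws[n]; u,v=proj(*w,c); print(n,u,v)
    k=6 if n!='wrist' else 3
    a,b=max(0,int(u-W/k/2)),max(0,int(v-H/k/2)); a=min(a,640-W//k); b=min(b,480-H//k)
    p=cv2.resize(w[0]['frame'][b:b+H//k,a:a+W//k],(W,H),interpolation=cv2.INTER_CUBIC);print('crop',a,b,W//k,H//k)
    ps.append(p)
ps.append(cv2.resize(ws['wrist'][0]['frame'],(400,300)))
save('m3',np.vstack([np.hstack(ps[:2]),np.hstack(ps[2:])]))
E
```

```text
clock 6.92 tcp [0.5306 0.2509 0.1401] jaw dir -86.39 ax [-0.002 -0.009 -1.   ] q6 48.9 F [ 0.2  0.5 -1.5] open 0.0591
turn 179.81 shift mm [-2.  -0.7  3. ] jaw-> 93.8
turn -0.19 shift mm [-2.   0.7 -3. ] jaw-> -86.2
side 292.6425210511337 350.00964007927394
crop 259 325 66 50
scene 368.29364070995 219.32460937228717
crop 334 194 66 50
wrist 322.8619061045354 238.8262206023559
crop 256 188 133 100
```

View pics/m3.png

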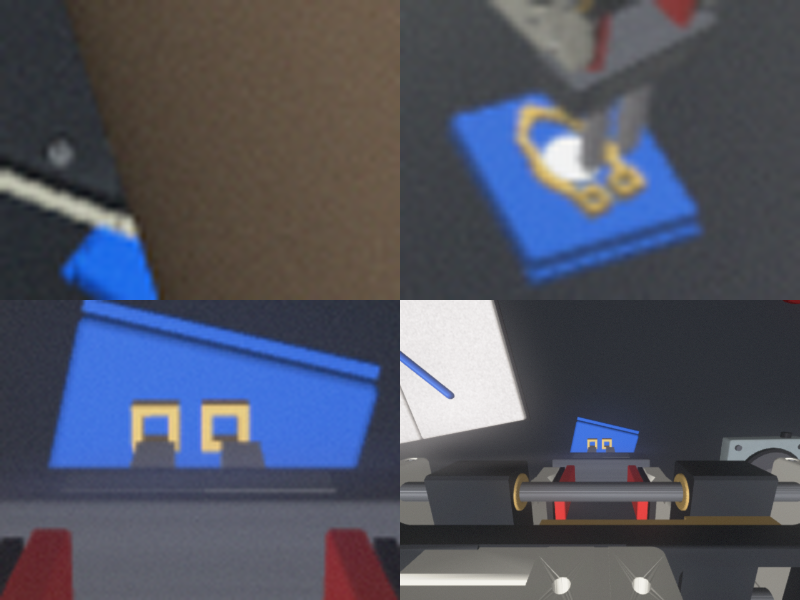

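Request:
arm_command --commands '[6,0.7,-3,-0.2,67,7,0,-0.5,0,67,0,0,0,0,67]'

```text
clock: 7.45
tool_pos: [0.532, 0.2559, 0.1286]
orientation: [6.7, 89.7, -79.5]
force: [-0.4, -0.0, -1.9]
opening: 0.0587
```

```bash
cat > look.py <<'E'
from h import *
import sys
o,R=rel(.5311,.2542,.1256,3.8)
ws={n:cam(n) for n in ('scene','wrist')}
pickle.dump(ws,open('w4.pkl','wb'))
c=o['tool_pos']+R[:,0]*.0921
ps=[];h=.5*(.062-o['opening'])+.0095
for n in ('wrist','scene'):
    w=ws[n]; W,H=800,300; k=10
    u,v=proj(*w,c); 
    a,b=int(u-40),int(v-15-(8 if n=='wrist' else 0))
    p=cv2.resize(w[0]['frame'][b:b+30,a:a+80],(W,H),interpolation=cv2.INTER_CUBIC);print(n,'crop',a,b)
    for s in (1,-1):
        for x,r,col in ((.0921,.0025,(0,255,0)),(.0986,.001,(0,0,255))):
            q=proj(*w,o['tool_pos']+R@np.array([x,0,s*h])); cv2.circle(p,(int((q[0]-a+.5)*k),int((q[1]-b+.5)*k)),3,col,-1); print(n,np.round(((q[0]-a+.5)*k,(q[1]-b+.5)*k)))
    for y in (1,-1):
        yaw=np.radians(3.8);e=np.array([.5311-y*.01*np.sin(yaw),.2533+y*.01*np.cos(yaw),.024]);q=proj(*w,e)
        cv2.circle(p,(int((q[0]-a+.5)*k),int((q[1]-b+.5)*k)),4,(255,0,255),1)
    ps.append(p)
save(sys.argv[1],np.vstack(ps))
E
python3 look.py m4
```

```text
clock 7.45 tcp [0.532  0.2559 0.1286] jaw dir -86.16 ax [ 0.001 -0.005 -1.   ] q6 48.8 F [-0.4 -0.  -1.9] open 0.0587
turn -179.96 shift mm [ 3.   1.  -1.6] jaw-> 93.8
turn 0.04 shift mm [ 3.  -1.   1.6] jaw-> -86.2
wrist crop 282 215
wrist [551. 243.]
wrist [548. 222.]
wrist [267. 243.]
wrist [270. 222.]
scene crop 329 206
scene [382. 177.]
scene [380. 192.]
scene [442. 146.]
scene [439. 160.]
```

View pics/m4.png

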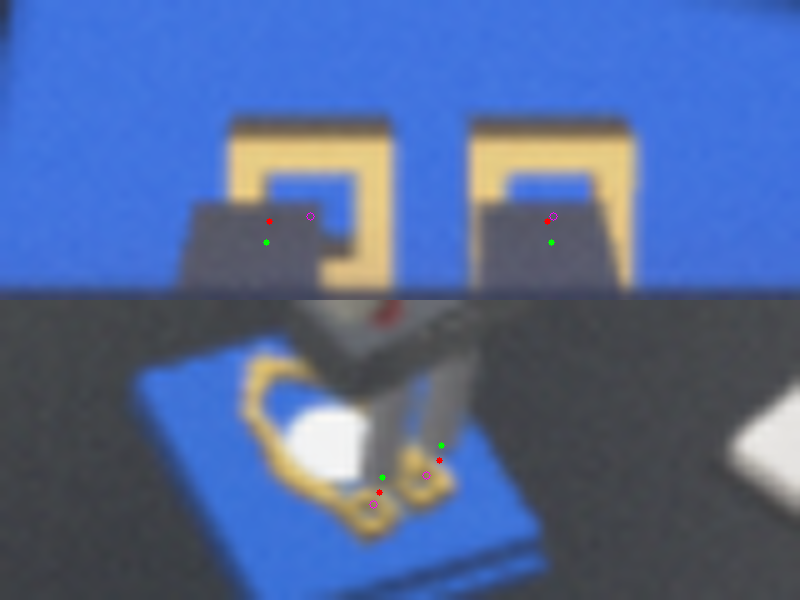

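```bash
python3 - <<'E'
from h import *
w=pickle.load(open('w4.pkl','rb'))['wrist']
o,R=rel(.5311,.254,.1256,3.8)
for s in (1,-1):
  for x,y,hz in ((.0921,.0045,.005),(.0921,.0045,-.005),(.0986,.0015,0),(.0921,.0035,.005),(.0861,.0045,.005)):
    q=proj(*w,o['tool_pos']+R@np.array([x,y,s*.0112+hz])); print(s,x,y,hz,round((q[0]-282+.5)*10),round((q[1]-215+.5)*10))
for x in(.5311,.5321):
  q=proj(*w,(x,.2533,.024));print(round((q[0]-282+.5)*10),round((q[1]-215+.5)*10))
E
```

```text
clock 7.55 tcp [0.5324 0.2561 0.1292] jaw dir -86.15 ax [ 0.002 -0.005 -1.   ] q6 48.8 F [-0.2 -0.3 -1.8] open 0.0587
turn -179.95 shift mm [ 3.6  1.4 -2. ] jaw-> 93.8
turn 0.05 shift mm [ 3.6 -1.4  2. ] jaw-> -86.2
1 0.0921 0.0045 0.005 614 183
1 0.0921 0.0045 -0.005 485 184
1 0.0986 0.0015 0 546 200
1 0.0921 0.0035 0.005 614 196
1 0.0861 0.0045 0.005 619 203
-1 0.0921 0.0045 0.005 326 184
-1 0.0921 0.0045 -0.005 198 184
-1 0.0986 0.0015 0 266 200
-1 0.0921 0.0035 0.005 326 196
-1 0.0861 0.0045 0.005 324 203
432 217
433 205
```

Request:
arm_command --commands '[0,0,2.8,0,67,0,0,0,0,67]'

```text
clock: 7.8
tool_pos: [0.5327, 0.2531, 0.1294]
orientation: [18.9, 89.7, -67.3]
force: [-0.7, 0.5, -2.5]
opening: 0.0587
```

```bash
python3 look.py m5
```

```text
clock 7.80 tcp [0.5327 0.2531 0.1294] jaw dir -86.14 ax [ 0.002 -0.005 -1.   ] q6 49.1 F [-0.7  0.5 -2.5] open 0.0587
turn -179.94 shift mm [3.8 1.5 1.2] jaw-> 93.8
turn 0.06 shift mm [ 3.8 -1.5 -1.2] jaw-> -86.2
wrist crop 282 215
wrist [551. 241.]
wrist [547. 220.]
wrist [266. 241.]
wrist [269. 220.]
scene crop 329 206
scene [376. 181.]
scene [374. 195.]
scene [436. 149.]
scene [434. 163.]
```

View pics/m5.png

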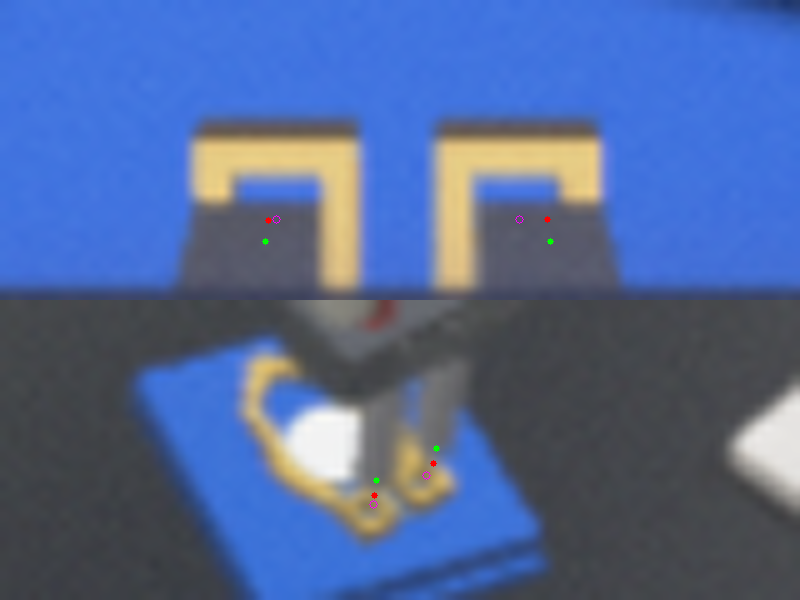

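Request:
arm_command --commands '[3,-0.4,0,0,69,3,0,0,0,69,2,0,0,0,69,0,0,0,0,69]'

```text
clock: 8.4
tool_pos: [0.5322, 0.2532, 0.1207]
orientation: [17.6, 89.7, -68.5]
force: [-0.9, -0.5, -1.9]
opening: 0.0603
```

```bash
python3 -c "
from h import *
rel(.5324,.253,.1161,3.8)"
```

```text
clock 8.40 tcp [0.5322 0.2532 0.1207] jaw dir -86.14 ax [ 0.002 -0.005 -1.   ] q6 49.0 F [-0.9 -0.5 -1.9] open 0.0603
turn -179.94 shift mm [ 4.6 -0.2 -0.2] jaw-> 93.8
turn 0.06 shift mm [4.6 0.2 0.2] jaw-> -86.2
```

Request:
arm_command --commands '[2,0,0,0,69,2,0,0,0,69,0,0,0,0,69]'

```text
clock: 8.78
tool_pos: [0.5323, 0.2532, 0.1164]
orientation: [18.5, 89.7, -67.7]
force: [0.1, -0.7, -1.2]
opening: 0.0605
```

Request:
arm_command --commands '[1,0,0,0,69,1,0,0,0,69,0,0,0,0,69]'

```text
clock: 9.15
tool_pos: [0.5333, 0.2535, 0.116]
orientation: [43.1, 89.7, -43.0]
force: [-0.7, -0.4, -0.6]
opening: 0.0608
```

Request:
arm_command --commands '[0,0,0,0,60,0,0,0,0,52,0,0,0,0,46,0,0,0,0,41,0,0,0,0,41]'

```text
clock: 9.78
tool_pos: [0.5334, 0.2527, 0.1163]
orientation: [35.4, 89.6, -50.6]
force: [-0.1, -2.7, 1.7]
opening: 0.0365
```

```bash
python3 - <<'E'
from h import *
o,R=rel(.5324,.253,.1161,3.8)
w=cam('wrist');I=w[0]['frame'];save('w6',cv2.resize(I[150:270,240:400],(800,600),interpolation=cv2.INTER_CUBIC))
E
```

```text
clock 9.78 tcp [0.5334 0.2527 0.1163] jaw dir -86.1 ax [ 0.004 -0.005 -1.   ] q6 49.0 F [-0.1 -2.7  1.7] open 0.0365
turn -179.9 shift mm [0.1 1.  0.4] jaw-> 93.8
turn 0.1 shift mm [ 0.1 -1.  -0.4] jaw-> -86.2
```

View pics/w6.png

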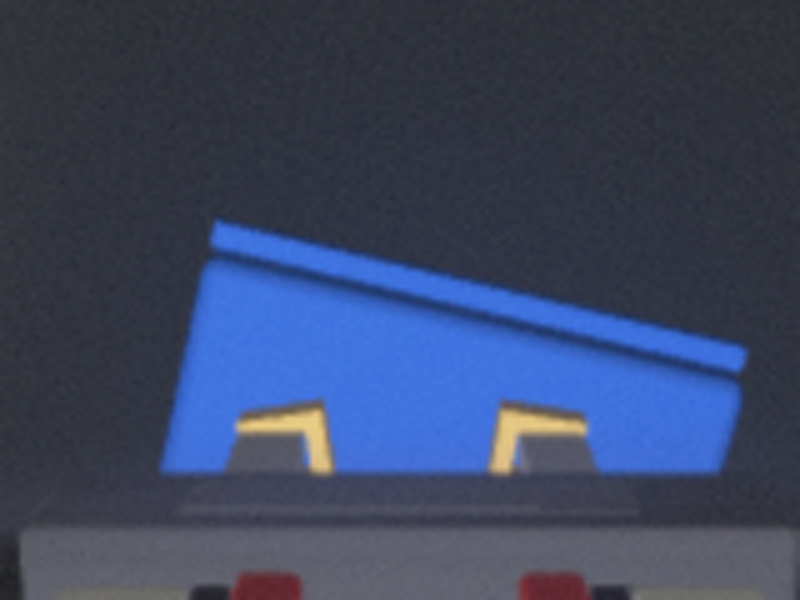

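Request:
arm_command --commands '[-4,0,0,0,41,-8,0,0,0,41,-20,0,0,0,41,-20,0,0,0,41,-20,0,0,0,41]'

```text
clock: 10.45
tool_pos: [0.5316, 0.2535, 0.1887]
orientation: [-1.4, 89.7, -87.6]
force: [0.6, 0.4, -1.6]
opening: 0.0361
```

Request:
arm_command --commands '[-20,0,0,0,41,-20,0,0,0,41,0,0,0,0,41,0,0,0,0,41]'

```text
clock: 10.95
tool_pos: [0.5314, 0.2548, 0.2319]
orientation: [35.8, 89.8, -50.3]
force: [-0.0, 0.1, -3.4]
opening: 0.0361
```

```bash
python3 - <<'E'
from h import *
o,R=rel(.452,.013,.228,3.8)
ws={n:cam(n) for n in ('scene','wrist')}
c=o['tool_pos']+R[:,0]*.0921;ps=[]
for n in ws:
    u,v=proj(*ws[n],c);a,b=int(u-40),int(v-15);print(n,a,b)
    if n=='scene': b-=10
    k=(40,30)if n=='wrist' else (40,30)
    ps.append(cv2.resize(ws[n][0]['frame'][b:b+60,a:a+80],(400,300),interpolation=cv2.INTER_CUBIC))
save('m7',np.hstack(ps))
E
```

```text
clock 10.95 tcp [0.5314 0.2548 0.2319] jaw dir -86.12 ax [ 0.002 -0.003 -1.   ] q6 49.1 F [-0.   0.1 -3.4] open 0.0361
turn -179.92 shift mm [   4.3   95.3 -236. ] jaw-> 93.8
turn 0.08 shift mm [  4.3 -95.3 236. ] jaw-> -86.2
scene 333 182
wrist 282 223
```

View pics/m7.png

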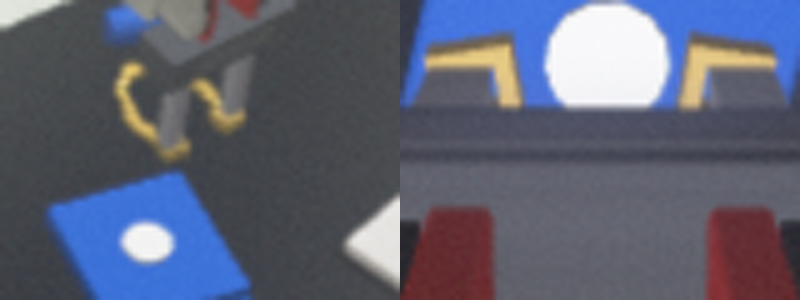

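Request:
arm_command --commands '[0,-10,30,0,41,0,-20,50,0,41,0,-20,50,0,41,0,-20,50,0,41,0,-18,40,0,41]'

```text
clock: 11.68
tool_pos: [0.4558, 0.0249, 0.2277]
orientation: [-33.6, 89.5, -119.5]
force: [0.2, 0.5, -1.7]
opening: 0.0364
```

Request:
arm_command --commands '[0,-10,30,0,41,0,0,0,0,41,0,0,0,0,41]'

```text
clock: 12.05
tool_pos: [0.4454, -0.0092, 0.2267]
orientation: [-42.2, 89.5, -128.3]
force: [-0.8, 0.6, -2.3]
opening: 0.0363
```

```bash
python3 - <<'E'
from h import *
o,R=rel(.452,.013,.228,3.8)
w=cam('wrist');pickle.dump((w,o),open('w8.pkl','wb'))
u,v=proj(*w,(.495,.013,.092));a,b=int(u-80),int(v-70);b=max(0,b);print(u,v,'crop',a,b)
save('w8',cv2.resize(w[0]['frame'][b:b+120,a:a+160],(800,600),interpolation=cv2.INTER_CUBIC))
E
```

```text
clock 12.05 tcp [ 0.4454 -0.0092  0.2267] jaw dir -86.08 ax [-0.006 -0.008 -1.   ] q6 69.3 F [-0.8  0.6 -2.3] open 0.0363
turn -179.88 shift mm [-1.5 -8.  21.7] jaw-> 93.8
turn 0.12 shift mm [ -1.5   8.  -21.7] jaw-> -86.2
299.3230959267958 168.01865144631068 crop 219 98
```

View pics/w8.png

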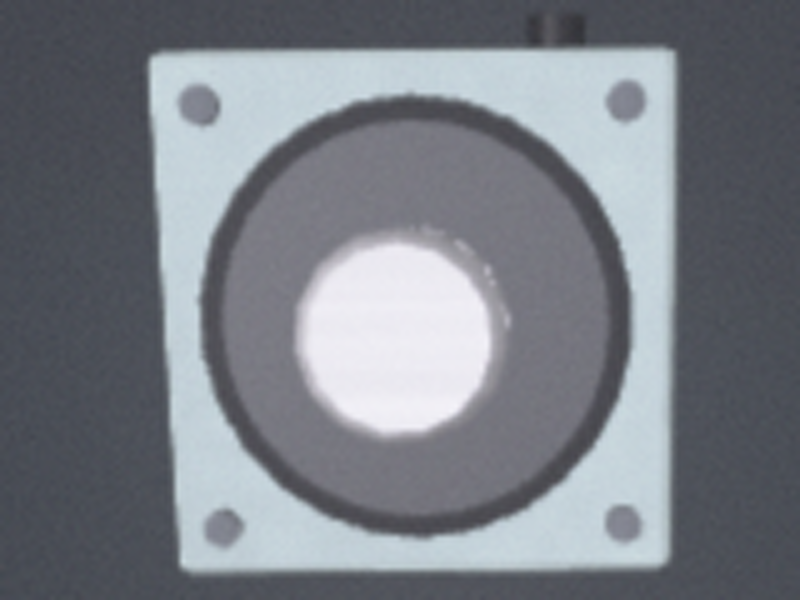

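```bash
python3 - <<'E'
from h import *
w,o=pickle.load(open('w8.pkl','rb'))
g=lambda a,b,z: atz(*w,219+a/5-.4,98+b/5-.4,z)
print('tip',g(395,340,.092).round(4), 'dia',np.linalg.norm(g(298,340,.092)-g(492,340,.092)))
c=[g(*p,.022) for p in((150,52),(675,48),(668,570),(182,572))];print('base',np.mean(c,0).round(4),np.linalg.norm(c[0]-c[1]),np.linalg.norm(c[1]-c[2]))
for z in (.03,.04,.05,.06):
  # inner lighter disc = plate top
  l,r=g(222,320,z),g(610,320,z);t,b=g(416,118,z),g(416,516,z)
  print(z,'plate dia',np.linalg.norm(l-r).round(4),np.linalg.norm(t-b).round(4),'ctr',((l+r+t+b)/4).round(4))
rel(.496-.0,.013,.228,3.8)
E
```

```text
tip [0.497  0.0146 0.092 ] dia 0.033545344273287946
base [0.4972 0.0139 0.022 ] 0.10778496024651459 0.10900637191061785
0.03 plate dia 0.0811 0.0813 ctr [0.4973 0.0141 0.03  ]
0.04 plate dia 0.0788 0.079 ctr [0.4978 0.0136 0.04  ]
0.05 plate dia 0.0765 0.0768 ctr [0.4983 0.0132 0.05  ]
0.06 plate dia 0.0742 0.0745 ctr [0.4988 0.0127 0.06  ]
clock 12.10 tcp [ 0.4454 -0.0091  0.2266] jaw dir -86.05 ax [-0.006 -0.008 -1.   ] q6 69.3 F [ 0.3  0.1 -3.1] open 0.0361
turn -179.85 shift mm [ -1.8 -52.   18.6] jaw-> 93.8
turn 0.15 shift mm [ -1.8  52.  -18.6] jaw-> -86.2
```

Request:
arm_command --commands '[0,40,-12,0,41,0,37,-11,0,41,0,0,0,0,41,0,0,0,0,41]'

```text
clock: 12.6
tool_pos: [0.5229, 0.0229, 0.2245]
orientation: [-49.1, 89.3, -134.9]
force: [0.7, -0.4, -2.2]
opening: 0.0362
```

```bash
cat > st.py <<'E'
from h import *
import sys
o,R=rel(0,0,0)
t=np.array([.5226,.0153,o['tool_pos'][2]])-.1*np.r_[R[:2,0],0]
print('target',t.round(4)); rel(*t,3.9)
E
python3 st.py
```

```text
clock 12.60 tcp [0.5229 0.0229 0.2245] jaw dir -85.84 ax [-0.008 -0.008 -1.   ] q6 69.9 F [ 0.7 -0.4 -2.2] open 0.0362
target [0.5234 0.0161 0.2245]
clock 12.60 tcp [0.5229 0.0229 0.2245] jaw dir -85.84 ax [-0.008 -0.008 -1.   ] q6 69.9 F [ 0.7 -0.4 -2.2] open 0.0362
turn -179.74 shift mm [ 0.1 -0.1 -6.8] jaw-> 93.9
turn 0.26 shift mm [0.1 0.1 6.8] jaw-> -86.1
```

Request:
arm_command --commands '[4,0,6.8,0.2,41,10,0,0,0,41,6,0,0,0,41,0,0,0,0,41,0,0,0,0,41]'

```text
clock: 13.22
tool_pos: [0.5214, 0.0151, 0.2032]
orientation: [-50.2, 89.3, -136.2]
force: [-0.1, 0.5, -2.3]
opening: 0.0361
```

```bash
python3 st.py; python3 - <<'E'
from h import *
ws={n:cam(n) for n in ('scene','side','wrist')};ps=[]
for n in ws:
    u,v=proj(*ws[n],(.497,.0144,.1));w,h=(80,60)
    if n=='wrist': u,v=proj(*ws[n],(.53,.0144,.1));
    a,b=int(u-w/2),int(v-h/2);a=min(max(a,0),640-w);b=min(max(b,0),480-h);print(n,a,b)
    ps.append(cv2.resize(ws[n][0]['frame'][b:b+h,a:a+w],(400,300),interpolation=cv2.INTER_CUBIC))
ps.append(cv2.resize(ws['scene'][0]['frame'],(400,300)))
save('m9',np.vstack([np.hstack(ps[:2]),np.hstack(ps[2:])]))
E
```

```text
clock 13.22 tcp [0.5214 0.0151 0.2032] jaw dir -86.04 ax [-0.008 -0.008 -1.   ] q6 70.4 F [-0.1  0.5 -2.3] open 0.0361
target [0.5234 0.0161 0.2032]
clock 13.22 tcp [0.5214 0.0151 0.2032] jaw dir -86.04 ax [-0.008 -0.008 -1.   ] q6 70.4 F [-0.1  0.5 -2.3] open 0.0361
turn -179.94 shift mm [-0.  -2.1  0.8] jaw-> 93.9
turn 0.06 shift mm [-0.   2.1 -0.8] jaw-> -86.1
scene 251 201
side 322 213
wrist 282 193
```

View pics/m9.png

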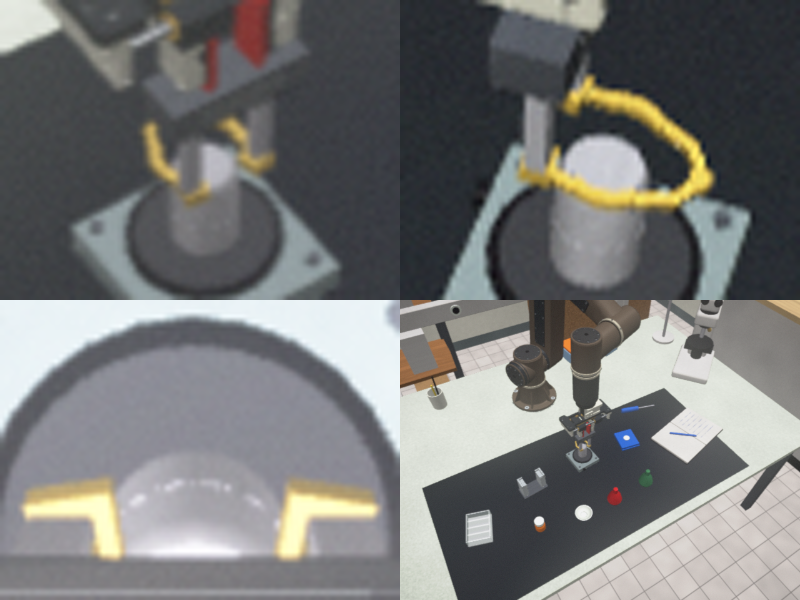

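```bash
python3 - <<'E'
from h import *
w=pickle.load(open('side.pkl','rb'))
for z in (.098,.102,.106): print(z,atz(*w,322+306/5-.4,213+180/5-.4,z).round(4), 'pred proj',np.round(proj(*w,(.459,.011,z)),1))
print('spin', np.round(proj(*w,(.497,.0144,.092)),1), atz(*w,322+205/5-.4,213+163/5-.4,.092).round(4))
E
```

```text
0.098 [0.4563 0.0075 0.098 ] pred proj [380.9 249.4]
0.102 [0.4556 0.0107 0.102 ] pred proj [381.1 248.1]
0.106 [0.4549 0.0138 0.106 ] pred proj [381.3 246.9]
spin [361.9 246. ] [0.4965 0.0118 0.092 ]
```

Request:
arm_command --commands '[0,2.1,-0.8,0,41,0,0,0,0,41]'

```text
clock: 13.62
tool_pos: [0.5239, 0.0164, 0.2036]
orientation: [-48.8, 89.4, -134.8]
force: [-0.1, 0.2, -3.1]
opening: 0.0363
```

```bash
python3 st.py
```

```text
clock 13.62 tcp [0.5239 0.0164 0.2036] jaw dir -86.03 ax [-0.008 -0.008 -1.   ] q6 70.4 F [-0.1  0.2 -3.1] open 0.0363
target [0.5234 0.0161 0.2036]
clock 13.62 tcp [0.5239 0.0164 0.2036] jaw dir -86.03 ax [-0.008 -0.008 -1.   ] q6 70.4 F [-0.1  0.2 -3.1] open 0.0363
turn -179.93 shift mm [ 0.   0.6 -0.3] jaw-> 93.9
turn 0.07 shift mm [ 0.  -0.6  0.3] jaw-> -86.1
```

Request:
arm_command --commands '[4,0,0,0,41,5,0,0,0,41,4,0,0,0,41,3,0,0,0,41,0,0,0,0,41]'

```text
clock: 14.25
tool_pos: [0.5236, 0.0162, 0.186]
orientation: [-50.6, 89.3, -136.6]
force: [0.6, 0.6, -2.7]
opening: 0.0362
```

```bash
python3 st.py
```

```text
clock 14.25 tcp [0.5236 0.0162 0.186 ] jaw dir -86.03 ax [-0.008 -0.008 -1.   ] q6 70.4 F [ 0.6  0.6 -2.7] open 0.0362
target [0.5234 0.0161 0.186 ]
clock 14.25 tcp [0.5236 0.0162 0.186 ] jaw dir -86.03 ax [-0.008 -0.008 -1.   ] q6 70.4 F [ 0.6  0.6 -2.7] open 0.0362
turn -179.93 shift mm [ 0.   0.1 -0.1] jaw-> 93.9
turn 0.07 shift mm [ 0.  -0.1  0.1] jaw-> -86.1
```

Request:
arm_command --commands '[4,0,0,0,41,4,0,0,0,41,0,0,0,0,41]'

```text
clock: 14.62
tool_pos: [0.5235, 0.0161, 0.1775]
orientation: [-50.5, 89.4, -136.5]
force: [0.1, -0.9, -1.8]
opening: 0.0361
```

Request:
arm_command --commands '[4,0,0,0,41,4,0,0,0,41,0,0,0,0,41]'

```text
clock: 15.0
tool_pos: [0.5235, 0.0161, 0.169]
orientation: [-50.1, 89.4, -136.2]
force: [0.4, -0.5, -2.7]
opening: 0.0364
```

```bash
python3 st.py
```

```text
clock 15.00 tcp [0.5235 0.0161 0.169 ] jaw dir -86.03 ax [-0.008 -0.008 -1.   ] q6 70.4 F [ 0.4 -0.5 -2.7] open 0.0364
target [0.5234 0.0161 0.169 ]
clock 15.00 tcp [0.5235 0.0161 0.169 ] jaw dir -86.03 ax [-0.008 -0.008 -1.   ] q6 70.4 F [ 0.4 -0.5 -2.7] open 0.0364
turn -179.93 shift mm [0.  0.1 0. ] jaw-> 93.9
turn 0.07 shift mm [ 0.  -0.1 -0. ] jaw-> -86.1
```

Request:
arm_command --commands '[3,0,0,0,41,3,0,0,0,41,0,0,0,0,41]'

```text
clock: 15.38
tool_pos: [0.5235, 0.0161, 0.1626]
orientation: [-49.8, 89.4, -135.8]
force: [0.7, -0.3, -1.9]
opening: 0.0364
```

Request:
arm_command --commands '[3,0,0,0,41,3,0,0,0,41,0,0,0,0,41]'

```text
clock: 15.75
tool_pos: [0.5235, 0.016, 0.1562]
orientation: [-49.5, 89.4, -135.5]
force: [0.2, 0.1, -1.9]
opening: 0.0358
```

Request:
arm_command --commands '[2.5,0,0,0,41,2,0,0,0,41,0,0,0,0,41]'

```text
clock: 16.12
tool_pos: [0.5235, 0.016, 0.1515]
orientation: [-49.2, 89.4, -135.3]
force: [-0.1, 0.4, -2.6]
opening: 0.036
```

Request:
arm_command --commands '[2,0,0,0,41,2,0,0,0,41,0,0,0,0,41]'

```text
clock: 16.5
tool_pos: [0.5235, 0.0159, 0.1472]
orientation: [-48.7, 89.4, -134.7]
force: [0.0, -0.0, -2.7]
opening: 0.0365
```

Request:
arm_command --commands '[1.5,0,0,0,41,1.5,0,0,0,41,0,0,0,0,41]'

```text
clock: 16.88
tool_pos: [0.5235, 0.0159, 0.144]
orientation: [-48.9, 89.4, -135.0]
force: [0.8, 0.0, -2.0]
opening: 0.0362
```

Request:
arm_command --commands '[1.5,0,0,0,41,1.2,0,0,0,41,0,0,0,0,41]'

```text
clock: 17.25
tool_pos: [0.5235, 0.0159, 0.1412]
orientation: [-48.7, 89.4, -134.7]
force: [0.6, -0.5, -1.9]
opening: 0.0361
```

Request:
arm_command --commands '[1.5,0,0,0,41,1,0,0,0,41,0,0,0,0,41]'

```text
clock: 17.62
tool_pos: [0.5237, 0.0159, 0.1386]
orientation: [-47.5, 89.4, -133.5]
force: [-0.1, -1.4, -1.1]
opening: 0.0362
```

Request:
arm_command --commands '[1,0,0,0,41,0,0,0,0,41,0,0,0,0,41]'

```text
clock: 18.0
tool_pos: [0.5237, 0.0159, 0.1376]
orientation: [-47.2, 89.4, -133.2]
force: [-0.3, -0.4, -1.4]
opening: 0.0358
```

```bash
python3 st.py
```

```text
clock 18.00 tcp [0.5237 0.0159 0.1376] jaw dir -86.02 ax [-0.007 -0.008 -1.   ] q6 70.4 F [-0.3 -0.4 -1.4] open 0.0358
target [0.5233 0.0161 0.1376]
clock 18.00 tcp [0.5237 0.0159 0.1376] jaw dir -86.02 ax [-0.007 -0.008 -1.   ] q6 70.4 F [-0.3 -0.4 -1.4] open 0.0358
turn -179.92 shift mm [0.  0.4 0.2] jaw-> 93.9
turn 0.08 shift mm [ 0.  -0.4 -0.2] jaw-> -86.1
```

Request:
arm_command --commands '[1,0,0,0,41,0,0,0,0,41]'

```text
clock: 18.25
tool_pos: [0.5237, 0.0159, 0.1366]
orientation: [-47.0, 89.4, -133.0]
force: [1.3, -0.5, -2.0]
opening: 0.0359
```

Request:
arm_command --commands '[1,0,0,0,41,0,0,0,0,41]'

```text
clock: 18.5
tool_pos: [0.5237, 0.0159, 0.1355]
orientation: [-47.2, 89.4, -133.2]
force: [0.7, 0.7, -2.3]
opening: 0.0361
```

Request:
arm_command --commands '[1,0,0,0,41,0,0,0,0,41]'

```text
clock: 18.75
tool_pos: [0.5238, 0.0159, 0.1346]
orientation: [-45.9, 89.4, -132.0]
force: [0.1, -0.6, -1.1]
opening: 0.0359
```

Request:
arm_command --commands '[1,0,0,0,41,0,0,0,0,41]'

```text
clock: 19.0
tool_pos: [0.5241, 0.0159, 0.134]
orientation: [-42.4, 89.4, -128.4]
force: [-1.0, 0.1, 1.0]
opening: 0.0366
```

Request:
arm_command --commands '[1,0,0,0,41,0,0,0,0,41]'

```text
clock: 19.25
tool_pos: [0.5242, 0.0158, 0.1334]
orientation: [-40.6, 89.5, -126.6]
force: [-1.1, -1.1, 2.5]
opening: 0.0362
```

Request:
arm_command --commands '[1,0,0,0,41,0,0,0,0,41]'

```text
clock: 19.5
tool_pos: [0.5244, 0.0159, 0.1326]
orientation: [-38.5, 89.5, -124.5]
force: [-1.0, -0.4, 4.6]
opening: 0.0361
```

Request:
arm_command --commands '[1,-0.3,0,0,41,0,0,0,0,41]'

```text
clock: 19.75
tool_pos: [0.5244, 0.0158, 0.132]
orientation: [-34.7, 89.5, -120.6]
force: [-0.9, 0.5, 4.6]
opening: 0.036
```

Request:
arm_command --commands '[0.6,0,0,0,41,0,0,0,0,41]'

```text
clock: 20.0
tool_pos: [0.5245, 0.0158, 0.1318]
orientation: [-32.2, 89.5, -118.2]
force: [-1.4, -0.6, 5.0]
opening: 0.0363
```

```bash
python3 st.py
```

```text
clock 20.00 tcp [0.5245 0.0158 0.1318] jaw dir -85.97 ax [-0.004 -0.008 -1.   ] q6 70.4 F [-1.4 -0.6  5. ] open 0.0363
target [0.523  0.0161 0.1318]
clock 20.00 tcp [0.5245 0.0158 0.1318] jaw dir -85.97 ax [-0.004 -0.008 -1.   ] q6 70.4 F [-1.4 -0.6  5. ] open 0.0363
turn -179.87 shift mm [0.  1.5 0.3] jaw-> 93.9
turn 0.13 shift mm [ 0.  -1.5 -0.3] jaw-> -86.1
```

Request:
arm_command --commands '[1.2,-0.5,0,0,41,0,0,0,0,41]'

```text
clock: 20.25
tool_pos: [0.5245, 0.0158, 0.1312]
orientation: [-24.7, 89.5, -110.7]
force: [-1.4, -0.2, 7.2]
opening: 0.0362
```

Request:
arm_command --commands '[1,0,0,0,41,0,0,0,0,41]'

```text
clock: 20.5
tool_pos: [0.5251, 0.0158, 0.131]
orientation: [-15.9, 89.5, -101.8]
force: [-1.8, -0.8, 6.7]
opening: 0.036
```

Request:
arm_command --commands '[0.5,-0.3,0,0,41,0.3,0,0,0,46,0.3,0,0,0,52]'

```text
clock: 20.88
tool_pos: [0.5261, 0.0165, 0.1312]
orientation: [8.4, 89.6, -77.5]
force: [-0.8, 1.9, 6.5]
opening: 0.0442
```

Request:
arm_command --commands '[0.3,0,0,0,56,0.2,0,0,0,61,0,0,0,0,66,0,0,0,0,68,0,0,0,0,68]'

```text
clock: 21.5
tool_pos: [0.5277, 0.0179, 0.1317]
orientation: [46.5, 89.6, -39.4]
force: [-0.8, 1.2, 3.5]
opening: 0.0594
```

```bash
python3 st.py
```

```text
clock 21.50 tcp [0.5277 0.0179 0.1317] jaw dir -85.88 ax [ 0.005 -0.004 -1.   ] q6 70.4 F [-0.8  1.2  3.5] open 0.0594
target [0.5221 0.0157 0.1317]
clock 21.50 tcp [0.5277 0.0179 0.1317] jaw dir -85.88 ax [ 0.005 -0.004 -1.   ] q6 70.4 F [-0.8  1.2  3.5] open 0.0594
turn -179.78 shift mm [-0.   5.8 -1.7] jaw-> 93.9
turn 0.22 shift mm [-0.  -5.8  1.7] jaw-> -86.1
```

Request:
arm_command --commands '[-1,-1,0.7,0,68,-1,0,0.3,0,68,-1,0,0,0,68,0,0,0,0,68]'

```text
clock: 22.0
tool_pos: [0.5256, 0.0165, 0.1332]
orientation: [23.9, 89.7, -62.0]
force: [1.3, 0.5, -1.1]
opening: 0.0599
```

```bash
python3 - <<'E'
from h import *
o,R=rel(.5247,.0158,.132,3.9)
w=cam('side');pickle.dump(w,open('s10.pkl','wb'));I=w[0]['frame'];hsv=cv2.cvtColor(I,cv2.COLOR_BGR2HSV)
m=cv2.inRange(hsv,(18,90,100),(32,255,255))[200:320,300:430];ys,xs=np.nonzero(m);print(len(xs),xs.min()+300,xs.max()+300,ys.min()+200,ys.max()+200)
for z in (.032,.045): print(np.round(proj(*w,(.461,.012,z)),1),np.round(proj(*w,(.5239,.0162,z)),1))
for y in range(0,120,4):
  r=np.nonzero(m[y])[0]
  if len(r): print(y+200,r.min()+300,r.max()+300,len(r))
E
```

```text
clock 22.00 tcp [0.5256 0.0165 0.1332] jaw dir -85.92 ax [ 0.002 -0.005 -1.   ] q6 70.4 F [ 1.3  0.5 -1.1] open 0.0599
turn -179.82 shift mm [ 1.2  0.9 -0.6] jaw-> 93.9
turn 0.18 shift mm [ 1.2 -0.9  0.6] jaw-> -86.1
192 343 379 257 273
[376.5 269.1] [347.6 260.2]
[377.1 265.4] [347.8 256.4]
260 351 373 5
264 343 377 12
268 350 379 10
272 356 375 20
```

Request:
arm_command --commands '[-2,-0.5,0.3,0,68,-2,0,0,0,68,-2,0,0,0,68,-3,0,0,0,68,0,0,0,0,68]'

```text
clock: 22.68
tool_pos: [0.5247, 0.0159, 0.1428]
orientation: [16.5, 89.7, -69.5]
force: [0.4, -0.6, -1.4]
opening: 0.0598
```

Request:
arm_command --commands '[-5,0,0,0,68,-10,0,0,0,68,0,0,0,0,68]'

```text
clock: 23.05
tool_pos: [0.5248, 0.016, 0.1591]
orientation: [19.0, 89.7, -66.9]
force: [-1.0, 0.7, -1.8]
opening: 0.0598
```

```bash
python3 - <<'E'
from h import *
o,R=rel(.5284,-.245,.24,4)
w=cam('side');I=w[0]['frame'];hsv=cv2.cvtColor(I,cv2.COLOR_BGR2HSV)
m=cv2.inRange(hsv,(18,90,100),(32,255,255))[200:320,300:430];ys,xs=np.nonzero(m);print(len(xs),xs.min()+300,xs.max()+300,ys.min()+200,ys.max()+200)
for y in range(0,120,2):
  r=np.nonzero(m[y])[0]
  if len(r): print(y+200,r.min()+300,r.max()+300,len(r))
E
```

```text
clock 23.05 tcp [0.5248 0.016  0.1591] jaw dir -85.92 ax [ 0.002 -0.005 -1.   ] q6 70.5 F [-1.   0.7 -1.8] open 0.0598
turn -179.92 shift mm [ -79.5   14.5 -261. ] jaw-> 94
turn 0.08 shift mm [-79.5 -14.5 261. ] jaw-> -86
237 343 379 253 273
254 351 352 2
256 346 351 4
258 346 351 6
260 345 373 11
262 344 376 14
264 343 377 12
266 343 379 15
268 350 379 10
270 354 379 26
272 356 375 20
```

Request:
arm_command --commands '[-25,0,0,0,68,-35,0,0,0,68,-20,0,0,0,68,0,-1.5,30,0,68,0,-4,60,0,68]'

```text
clock: 23.72
tool_pos: [0.5253, -0.0729, 0.241]
orientation: [3.4, 89.7, -82.2]
force: [1.1, -0.3, -1.4]
opening: 0.0601
```

Request:
arm_command --commands '[0,-3,55,0,68,0,-3,50,0,68,0,-2,35,0,68,0,-1,20,0,68,0,0,0,0,68]'

```text
clock: 24.35
tool_pos: [0.5269, -0.2411, 0.2405]
orientation: [-15.0, 89.7, -100.9]
force: [0.0, -0.3, -1.6]
opening: 0.0598
```

```bash
python3 - <<'E'
from h import *
rel(.529,-.2452,.125,4)
E
```

```text
clock 24.35 tcp [ 0.5269 -0.2411  0.2405] jaw dir -85.83 ax [-0.001 -0.004 -1.   ] q6 99.1 F [ 0.  -0.3 -1.6] open 0.0598
turn -179.83 shift mm [115.6  -1.9  -3.8] jaw-> 94
turn 0.17 shift mm [115.6   1.9   3.8] jaw-> -86
```

Request:
arm_command --commands '[25,1.9,3.8,0.1,68,40,0,0,0,68,30,0,0,0,68,8,0,0,0,68,0,0,0,0,68]'

```text
clock: 24.98
tool_pos: [0.5299, -0.2427, 0.136]
orientation: [10.2, 89.7, -75.6]
force: [0.9, -1.0, -1.1]
opening: 0.0597
```

```bash
python3 - <<'E'
from h import *
rel(.529,-.2450,.108,4)
E
```

```text
clock 24.98 tcp [ 0.5299 -0.2427  0.136 ] jaw dir -85.85 ax [ 0.001 -0.004 -1.   ] q6 99.2 F [ 0.9 -1.  -1.1] open 0.0597
turn -179.85 shift mm [28.   1.1 -2.1] jaw-> 94
turn 0.15 shift mm [28.  -1.1  2.1] jaw-> -86
```

Request:
arm_command --commands '[8,-1,2,0.1,68,4,0,0,0,68,4,0,0,0,68,4,0,0,0,68,0,0,0,0,68]'

```text
clock: 25.6
tool_pos: [0.531, -0.2451, 0.1179]
orientation: [45.8, 89.5, -40.1]
force: [0.1, 1.1, -1.3]
opening: 0.0598
```

```bash
python3 - <<'E'
from h import *
rel(.529,-.2450,.108,4)
E
```

```text
clock 25.60 tcp [ 0.531  -0.2451  0.1179] jaw dir -85.93 ax [ 0.006 -0.005 -1.   ] q6 99.3 F [ 0.1  1.1 -1.3] open 0.0598
turn -179.93 shift mm [9.9 2.  0.3] jaw-> 94
turn 0.07 shift mm [ 9.9 -2.  -0.3] jaw-> -86
```

Request:
arm_command --commands '[2,-2,0,0,68,3,0,0,0,68,2,0,0,0,68,0,0,0,0,68]'

```text
clock: 26.1
tool_pos: [0.5289, -0.2454, 0.1106]
orientation: [46.5, 89.5, -39.4]
force: [-0.7, 0.6, -0.6]
opening: 0.0599
```

Request:
arm_command --commands '[1.5,-0.5,0,0,68,1,0,0,0,68,0,0,0,0,68]'

```text
clock: 26.48
tool_pos: [0.5285, -0.2454, 0.1083]
orientation: [46.7, 89.5, -39.3]
force: [-0.8, 0.8, -0.6]
opening: 0.0597
```

Request:
arm_command --commands '[0.8,0,0,0,68,0,0,0,0,68]'

```text
clock: 26.72
tool_pos: [0.5288, -0.2455, 0.1082]
orientation: [48.2, 89.5, -37.7]
force: [-1.3, 0.2, -0.7]
opening: 0.0594
```

Request:
arm_command --commands '[0.6,0,0,0,68,0,0,0,0,68]'

```text
clock: 26.98
tool_pos: [0.5289, -0.2456, 0.1082]
orientation: [49.0, 89.4, -36.9]
force: [-0.8, 1.4, 1.6]
opening: 0.0593
```

Resting at the home height, 0.108. I'll release and back off upward.

Request:
arm_command --commands '[0,0,0,0,75,0,0,0,0,90,0,0,0,0,100,0,0,0,0,100]'

```text
clock: 27.48
tool_pos: [0.5293, -0.2457, 0.1077]
orientation: [49.9, 89.4, -36.0]
force: [0.3, 0.0, -0.5]
opening: 0.0863
```

Request:
arm_command --commands '[-10,0,0,0,100,-25,0,0,0,100,-40,0,0,0,100,-40,0,0,0,100,0,0,0,0,100]'

```text
clock: 28.1
tool_pos: [0.5285, -0.2453, 0.2288]
orientation: [48.1, 89.3, -37.8]
force: [0.4, -0.4, -0.7]
opening: 0.0878
```

```bash
python3 - <<'E'
from h import *
rel(.529,-.2450,.108,4)
w=cam('wrist');I=w[0]['frame'];hsv=cv2.cvtColor(I,cv2.COLOR_BGR2HSV)
m=cv2.inRange(hsv,(0,150,190),(6,255,255))|cv2.inRange(hsv,(174,150,190),(180,255,255))
n,l,st,c=cv2.connectedComponentsWithStats(m)
for i in range(1,n):
  if st[i,4]>150: print('red',st[i],c[i].round(1),'at .15',atz(*w,*c[i],.15).round(4))
for nm in ('side','scene'):
  a=pickle.load(open(nm+'.pkl','rb'))[0]['frame'];b=cam(nm)[0]['frame']
  d=cv2.absdiff(a,b).max(2); sl=(slice(250,320),slice(180,245)) if nm=='scene' else (slice(128,212),slice(362,412))
  print(nm,'pliers area diff mean',d[sl].mean().round(2),'frac>40',(d[sl]>40).mean().round(3))
  hs=cv2.cvtColor(b,cv2.COLOR_BGR2HSV);y=cv2.inRange(hs,(18,90,90),(32,255,255))
  reg=(slice(230,300),slice(325,395)) if nm=='side' else (slice(215,275),slice(262,322))
  ys,xs=np.nonzero(y[reg]);print(nm,'clip px',len(xs),xs.min()+reg[1].start,xs.max()+reg[1].start,ys.min()+reg[0].start,ys.max()+reg[0].start)
E
```

```text
clock 28.10 tcp [ 0.5285 -0.2453  0.2288] jaw dir -85.88 ax [ 0.009 -0.007 -1.   ] q6 99.4 F [ 0.4 -0.4 -0.7] open 0.0878
turn -179.88 shift mm [120.8   0.6   1.2] jaw-> 94
turn 0.12 shift mm [120.8  -0.6  -1.2] jaw-> -86
red [280 233   9  25 212] [284.2 244.7] at .15 [ 0.5262 -0.2178  0.15  ]
red [354 233   9  25 213] [357.8 244.6] at .15 [ 0.53   -0.2724  0.15  ]
side pliers area diff mean 4.88 frac>40 0.019
side clip px 253 343 379 252 273
scene pliers area diff mean 4.65 frac>40 0.005
scene clip px 91 282 303 237 256
```

```bash
python3 - <<'E'
from h import *
P=[]
for x,y,z in [(-39,0,0),(-39,0,5),(0,21.5,0),(0,-21.5,0),(0,21.5,5),(0,-21.5,5)]+[(27+a*6.75,s*10+b*6.75,h) for a in(1,-1) for b in(1,-1) for s in(1,-1) for h in(0,8)]: P.append((x,y,z))
P=np.array(P)/1000
for nm in('side','scene'):
  w=pickle.load(open(nm+'.pkl','rb'))
  for pitch,roll in((0,0),(6,0),(-6,0),(0,6),(0,-6)):
    R=Ro.from_euler('xyz',(roll,pitch,3.9),degrees=True).as_matrix()
    q=np.array([proj(*w,np.array([.497,.0144,.032])+R@p) for p in P]);print(nm,pitch,roll,q.min(0).round(1),q.max(0).round(1))
E
```

```text
side 0 0 [341.8 251. ] [378.1 271.9]
side 6 0 [341.6 252. ] [377.9 271.9]
side -6 0 [342.  250.1] [378.  271.9]
side 0 6 [341.9 251.3] [378.1 271.2]
side 0 -6 [341.8 250.8] [378.  272.5]
scene 0 0 [284.3 236.8] [303.6 257.5]
scene 6 0 [284.3 236.1] [303.7 258.2]
scene -6 0 [284.3 237.7] [303.6 256.7]
scene 0 6 [284.1 236.9] [303.6 257.8]
scene 0 -6 [284.3 236.7] [303.8 257.1]
```

```bash
python3 -c "
from plant import *
print(close_job())"
```

```text
the job is handed in; nothing more can be done
None
```

The clip is closed in the groove under the spindle's collar and the pliers are back in their stand. I handed the job in at about 28 s; the system gave no verdict.

**What I did:**
- **Pick-up:** I gripped the pliers at 59 mm, put the pins into the eyes and squeezed to the hard stop at about 36 mm. The clip lifted off spread.
- **Fitting:** I lowered the clip over the spindle. The plate was touched at about 34 mm above the stage origin and pressed in about 3.5 mm. The largest reading was about 7 N, or about 9–10 N on the plate once the weight of the pliers is added.
- **Release:** I opened the pliers slowly, lifted them out without the clip moving, and stood them back in the stand.

**Last checks:**
- **Pliers:** The handle tops are within 0.5 mm of where they started, and the arm is clear with the gripper open.
- **Clip:** Its outline in both fixed cameras matches a closed clip centred on the spindle about 32 mm up, to within 1–2 pixels. At that resolution I could not tell a tilt of up to about 6° from flat.
- **Disagreements:** The pliers' tips sat about 1.3 mm off the tool axis, which I corrected for. My 12 picture views were used up before the release, so these final checks come from image code only.
- **Not rechecked:** I did not recheck the flasks, dish, jar and screwdriver at the end. The arm only passed over the stage, tray and stand, and nothing looked moved in the last picture I viewed.

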